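Put the torch away in the hall drawer and bolt it

ROBOT

A 6-joint arm with a two-finger parallel gripper is mounted at the origin on the work surface. World frame = base frame: x ahead of the robot, y to its left, z up, the work surface at z = 0. Lengths are in mm, angles in rad, forces in N, time in s.
With the tool pointing down it reaches from about 425 to 925 mm from the base axis. Payload 12.5 kg.
Tool frame: the origin (TCP) lies at the very end of the fingers, on their centre line; the grasp point (between the pads) lies 19 mm behind it; z points along the fingers, y is the line along which they close (so a half turn about z gives the same grasp; the last joint's range is limited). The gripper opens to 85 mm and grips with 20 to 120 N. Pads are 22 mm wide; open, the fingers measure 114 mm over their backs; the gripper's body (76 mm by 85 mm) begins 54 mm behind the grasp point. The pads swing forward as they close: fully open they stand 13 mm farther back than shut.
Start: joints at [-1.217, 0.491, 1.559, -0, 1.092, -0.106], TCP at [277.381, -560.097, 195.627] pointing down, gripper open.
Joint ranges: [-3.1, 3.1], [-0.84, 2.19], [0.05, 2.79], [-1.13, 4.28], [0.06, 2.93], [-2.69, 2.69]. Speed limits (rad/s): [2.22, 2.22, 2.79, 3.14, 3.14, 3.14].

INTERFACE

Orientations are given as a unit quaternion [x, y, z, w].
In Python, from rig import manip, cams, job gives the robot as it stands.
- The arm moves only by the shell command python3 -m crank 'ROWS' [OPENING] [FORCE]. ROWS is JSON, one flat list of numbers, 6 for each row, row after row: the shift along the tool's x, y, z scaled (see below), then the turn, a rotation vector about the tool's x, y, z scaled (see below). In form: [x, y, z, rx, ry, rz, x, y, z, rx, ry, rz, ...]. A call has 1 to 12 rows; each row is the pose to reach, as a shift and turn from the pose commanded when the call began, along the tool's axes at that moment; what a row does not reach only later rows make up. The controller multiplies each number of a shift by 0.4 m and each number of a turn by 2 rad. A row lasts 1/10 s, in which the tool goes at most 50 mm and 8.59 degrees, less where a joint would pass 70% of its speed; a pose out of reach is approached as far as the arm can. A call with a number of a shift or a turn outside -1 to 1 is refused whole. A call with a gripper value outside its range is refused whole. OPENING is the finger opening in mm, from 0 to 85.4, set as the call begins (- or left out, the last holds). The fingers move at their own pace and stop on an object; FORCE is the grip in N (left out, the last holds). Time passes only in rows, so rows that repeat a pose let the fingers close. It gives the time, the measured TCP pose, the force, the opening and the grip force at its end, in the units of the state.
- manip.observe(): the state, without advancing time (a new reading comes with each control period).
- cams.read_camera(name): name is "side" or "top" or "wrist"; returns the picture (480x640x3 uint8, red, green, blue); there is no depth.
- cams.camera_params(name): a dict with "camera_matrix" (3x3 intrinsics, pixels), "world_from_camera" (4x4, takes a point from camera to world coordinates). Camera axes: x right, y up, looking along -z (the intrinsics and any distortion apply to the point x, -y, -z); pixel columns grow to the right and rows downward; lengths in mm; the calibration is good to about 2 mm. A picture is of the moment at which its call begins: read the wrist's pose just before it. camera_params takes no time and is no camera call; for the wrist camera it gives the pose at the moment of the call.
- job.close_job(): hands the job in; it is judged then, once.
The state is a dict: "clock": time; "qpos": joint angles; "qd": joint speeds; "joint_efforts": joint torques, N m; "position": TCP position; "orientation": TCP orientation; "force": force on the tool from outside, world axes, zero at the start; "wrist_torque": the same for the moment, N m; "gripper_width": opening from 0.0 (shut) to 1.0 (fully open); "gripper_force": force on a finger pad.
Only numpy, scipy, OpenCV 4.12 (cv2) and the standard library are available. Lean on these libraries where they do the work, as an engineer would, in place of code of your own. Each camera call takes 0.05 s, during which the arm holds its last target. There are 200 camera calls.

TASK

Put the torch away in the drawer of the hall organiser: draw the barrel bolt fully back, pull the drawer well open by its knob, and lay the torch inside on the drawer floor without dropping it. Then push the drawer fully shut and slide the bolt all the way home through its keeper. Leave the other things on the table and on the organiser where they are, and let go of everything.

Things in the scene. Friction and masses are not known exactly. Their poses are not given: they have to be found in the camera images.
- organiser: Fixed wooden hall organiser: a low cabinet 284 mm wide (y), 200 mm deep (x), top board 80 mm above the table, with one drawer, and an open shelf above. Origin: on the table below the middle of the front edge of the top board; x points to its back, y along the front, z up.
- shelf_edge (a point): Middle of the lower front edge of the organiser's shelf (310 mm wide, carries three potted succulents), 218 mm above the table, at x = 20 mm in the organiser's frame; a lip rises to 256 mm. It keeps an upright gripper from the bolt's knob: come with the tool tilted about 25 to 45 degrees from vertical, the hand leaning out to the front (-x). The end posts begin at x = 80 mm.
- bolt_knob (a point): Middle of the upright steel bolt knob, a cylinder 18 mm in diameter and 38 mm tall on the bolt rod; grip it across y. 129 mm above the table; in the organiser's frame x = 12 mm, y = -45 mm with the bolt drawn back, +5 mm when home. The guide brackets at either side reach 104 mm above the table; nothing taller stands beside it.
- bolt (a joint): Bolt travel along the organiser's +y: 0 = drawn fully back, 0.050 m = fully home through the keeper. Sliding takes about 2 N plus some drag with speed; it stays where it is left. It starts home or within 10 mm of home. 12 mm rod.
- keeper (a point): Centre of the keeper's opening: a steel staple on a strap over the drawer front (it travels with the drawer); opening 18 mm wide in x, staple top 108 mm above the table. The bolt locks the drawer while its rod is in it (joint bolt above about 0.012); with the drawer shut, the rod passes through freely.
- drawer_knob (a point): Middle of the neck of the drawer's knob, a wooden peg standing out level from the middle of the drawer front along the organiser's -x: neck 18 mm in diameter, 40 mm long, then a head 28 mm in diameter, 10 mm thick. This point is 46 mm above the table, 22 mm out from the drawer front, 28 mm from the end of the head. Grip it across y.
- drawer (a joint): Drawer travel along the organiser's -x: 0 = shut, 0.140 m = fully open, against a stop. Takes about 2 N plus some drag with speed; stays where it is left.
- drawer_floor (a point): Middle of the drawer's inner floor, 16 mm above the table, travels with the drawer; axes as the organiser's. Inside: x from -87 (drawer front) to +81 mm (back wall), 224 mm wide in y; side walls 42 mm and drawer front 62 mm above the floor. Fully open, the floor from -87 to +53 mm lies clear in front of the organiser.
- torch: Square-sectioned pocket torch lying on the table, 100 mm long (x), 34 mm high: grey handle 28 mm wide (y), from x = -50 to +16 mm, then a black head 42 mm wide to x = +50 mm. Origin: centre of its underside. It lies to the left or right of the organiser's front, the spectacle case on the other side. 0.11 to 0.22 kg.
- case: Black hard spectacle case 140 x 54 x 34 mm, origin centre of underside. Leave alone.
- plant: Succulent in a white pot 76 mm in diameter, about 100 mm tall, origin centre of underside. Leave alone.
- brush: Shoe brush 150 x 48 x 44 mm, origin centre of underside. Leave alone.
- tin: Polish tin 60 mm in diameter, 36 mm high, on the organiser's top board under the shelf; origin centre of underside. Leave alone.
- dish: White key dish 116 mm in diameter, 32 mm high, origin centre of underside. Leave alone.
Things that resemble listed ones, but are neither listed nor needed, are in the scene too. Leave any pink, red or yellow look-alike of the torch alone.

How it is judged:
By the outcome, as a careful person would: the job done as asked, in the order asked, and still so for the second after the job is handed in, with the robot touching nothing.
It also fails if it takes over 72 s, if anything falls off the work surface, if the arm or the gripper's body presses on something with over 40 N, if the wrist force passes 120 N, or if a joint passes its speed limit or range.

## Working session

There is one attempt and no reset: what is moved stays moved. The work goes in short steps, Python scripts to look and compute and a shell command to move; the robot and the scene stay as the last step left them, time stands still between calls to the robot, and variables do not carry over. Pictures are saved under pics/ and viewed, at most 10 in all, crops included, and the job is handed in when it is done.

```bash
ls; mkdir -p pics; python3 - <<'E'
from rig import manip,cams,job
import cv2,numpy as np
s=manip.observe();print(s)
for n in ["side","top"]:
    im=cams.read_camera(n);cv2.imwrite(f"pics/{n}0.png",im[:,:,::-1])
    p=cams.camera_params(n);print(n,{k:np.round(v,3).tolist() if not isinstance(v,str) else v for k,v in p.items()})
E
```

```text
pics
{'clock': 0.0, 'qpos': array([-1.21663830e+00,  4.91547512e-01,  1.55947751e+00, -5.65290352e-05,
        1.09171384e+00, -1.05594330e-01]), 'qd': array([ 0.00068423,  0.0006912 ,  0.00204493, -0.00125904,  0.00069027,
       -0.00037371]), 'joint_efforts': array([-1.29563465e-03, -6.18438148e+01, -2.61592233e+01, -1.67006133e-04,
        4.00846489e-03, -2.32518261e-05]), 'position': array([ 277.23980562, -559.82738421,  195.02559228]), 'orientation': array([ 9.73691484e-01,  2.27869624e-01, -9.59247363e-05, -5.65574927e-04]), 'force': array([0.09912015, 1.25491665, 0.436606  ]), 'wrist_torque': array([-4.98760935e-02, -4.89145784e-05, -1.54732743e-03]), 'gripper_force': 0.0, 'gripper_width': 0.9983140436977922}
side {'camera_matrix': [[462.336, 0.0, 322.572], [0.0, 462.336, 237.471], [0.0, 0.0, 1.0]], 'world_from_camera': [[-0.999, 0.003, -0.035, 484.403], [-0.031, -0.569, 0.822, 792.207], [-0.018, 0.822, 0.569, 770.29], [0.0, 0.0, 0.0, 1.0]]}
top {'camera_matrix': [[554.215, 0.0, 317.596], [0.0, 554.215, 240.605], [0.0, 0.0, 1.0]], 'world_from_camera': [[0.013, 0.992, -0.123, 329.103], [-1.0, 0.013, -0.001, -85.532], [0.0, 0.123, 0.992, 1690.806], [0.0, 0.0, 0.0, 1.0]]}
```

View pics/side0.png

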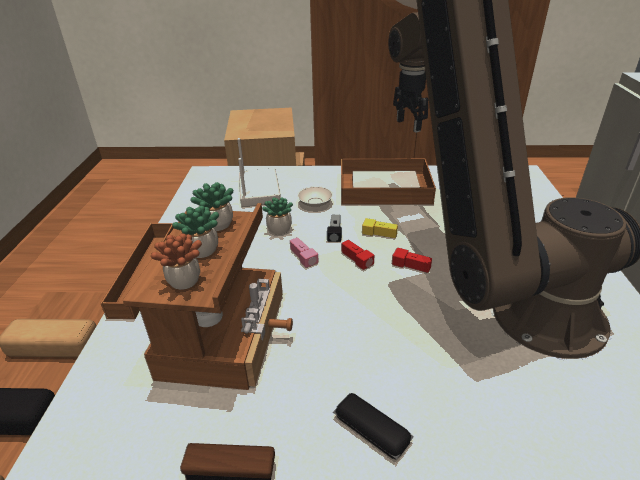

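View pics/top0.png

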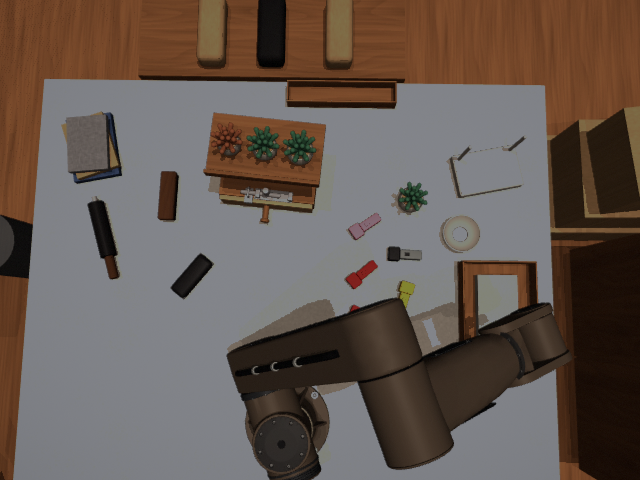

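Side view: organiser at about (210,320), drawer knob at (285,324), bolt around (255,300), and the torch (black head, grey handle) at (335,228). Top view: torch at (405,254), head to the left. The organiser front runs (219,205)–(315,212), with the drawer knob at (265,215). I'll enlarge both for measuring.

```bash
cat > h.py <<'E'
import numpy as np,cv2
from rig import manip,cams,job
from scipy.spatial.transform import Rotation as R
def ray(p,uv):
    K=np.array(p["camera_matrix"]);T=np.array(p["world_from_camera"])
    d=np.linalg.inv(K)@[uv[0],uv[1],1.]; d=np.array([d[0],-d[1],-d[2]])
    return T[:3,3],T[:3,:3]@d
def plane(p,uv,z):
    o,d=ray(p,uv);return o+d*(z-o[2])/d[2]
def tri(*pu):
    A=np.zeros((3,3));b=np.zeros(3)
    for p,uv in pu:
        o,d=ray(p,uv);d=d/np.linalg.norm(d);M=np.eye(3)-np.outer(d,d);A+=M;b+=M@o
    return np.linalg.solve(A,b)
def proj(p,X):
    K=np.array(p["camera_matrix"]);T=np.array(p["world_from_camera"])
    c=T[:3,:3].T@(np.asarray(X,float)-T[:3,3]);c=np.array([c[0],-c[1],-c[2]]);q=K@c;return q[:2]/q[2]
E
python3 - <<'E'
import cv2,numpy as np
t=cv2.imread('pics/top0.png');s=cv2.imread('pics/side0.png')
a=cv2.resize(t[175:235,205:330],(800,384),interpolation=cv2.INTER_CUBIC)  #6.4x
b=cv2.resize(s[260:390,200:300],(400,520),interpolation=cv2.INTER_CUBIC) #4x
c=cv2.resize(s[205:255,315:365],(400,400),interpolation=cv2.INTER_CUBIC)
o=np.zeros((520,800,3),np.uint8);o[:,:400]=b;o[:400,400:]=c
cv2.imwrite('pics/c1.png',a);cv2.imwrite('pics/c2.png',o)
E
```

```text
(no output)
```

View pics/c1.png

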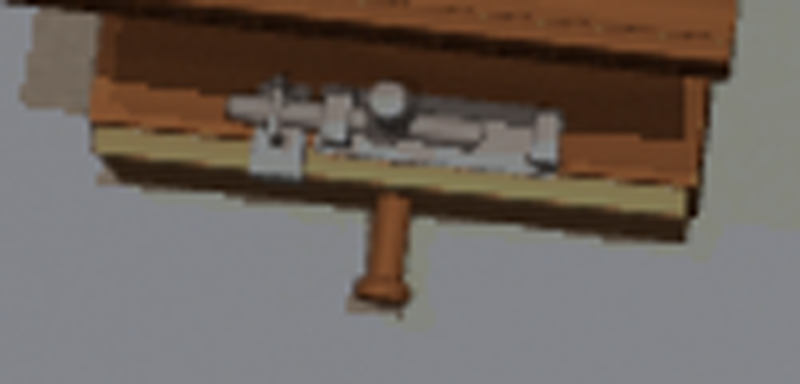

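View pics/c2.png

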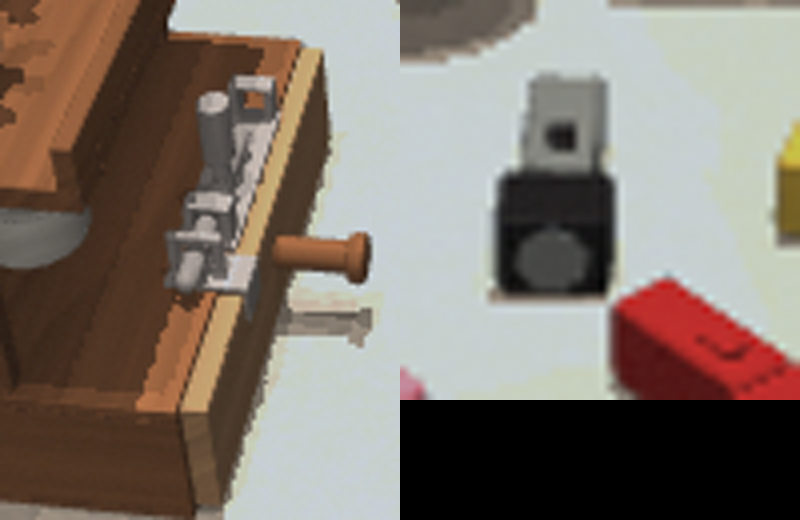

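Top crop: bolt-knob cap at (389,98), drawer-knob head at (383,292), board front edge (92,125)–(690,187). Side crop: knob cap at (213,100), knob head at (360,257). The torch is grey with a black head. Triangulating these next.

```bash
python3 - <<'E'
from h import *
t=cams.camera_params("top");s=cams.camera_params("side")
T=lambda u,v:((u+.5)/6.4-.5+205,(v+.5)/6.4-.5+175)
S=lambda u,v:((u+.5)/4-.5+200,(v+.5)/4-.5+260)
C=lambda u,v:((u-400+.5)/8-.5+315,(v+.5)/8-.5+205)
np.set_printoptions(precision=1,suppress=True)
print("cap plane148",plane(t,T(389,98),148),plane(s,S(213,100),148),"tri",tri((t,T(389,98)),(s,S(213,100))))
print("knob head tri",tri((t,T(383,290)),(s,S(358,257))),plane(t,T(383,290),46),plane(s,S(358,257),46))
print("knob root",plane(t,T(395,198),55),plane(s,S(278,250),46))
a=plane(t,T(92,125),80);b=plane(t,T(690,187),80);print("board",a,b,np.linalg.norm(a-b),np.degrees(np.arctan2((a-b)[1],(a-b)[0]))-90)
a=plane(s,S(317,52),78);b=plane(s,S(192,410),78);print("drawer front top side cam",a,b,np.linalg.norm(a-b),np.degrees(np.arctan2((b-a)[1],(b-a)[0]))-90)
a=plane(s,S(300,42),80);b=plane(s,S(177,410),80);print("board side cam",a,b,np.linalg.norm(a-b),np.degrees(np.arctan2((b-a)[1],(b-a)[0]))-90)
im=cv2.imread('pics/top0.png');h=cv2.cvtColor(im,cv2.COLOR_BGR2HSV)
# torch
tor=im[240:268,380:430]
m=((cv2.cvtColor(tor,cv2.COLOR_BGR2GRAY)<75)*255).astype(np.uint8)
n,l,st,ce=cv2.connectedComponentsWithStats(m);print(st,ce+[380,240])
for y in tor[::1].mean(2).astype(int)[4:24]:print(*y[4:46])
for q in [C(500,180),C(612,180),C(500,292),C(608,295)]:print("side",plane(s,q,34 if q[1]<230 else 0))
print(plane(s,C(531,76),34),plane(s,C(606,80),34))
E
```

```text
cap plane148 [663.6  66.8 148. ] [662.4  65.1 148. ] tri [662.6  66.6 149.4]
knob head tri [592.7  77.3  47.8] [593.8  77.4  46. ] [592.1  75.6  46. ]
knob root [636.1  72.   55. ] [636.4  70.9  46. ]
board [663.8 210.6  80. ] [638.3 -66.4  80. ] 278.0886975509601 -5.253258910714152
drawer front top side cam [627.1 -61.   78. ] [657.3 208.9  78. ] 271.52994832152757 -6.400752227006507
board side cam [637.9 -67.9  80. ] [664.  210.7  80. ] 279.7539978438446 -5.354477224109573
[[   0    0   50   28 1174]
 [   7    7   33   15  207]
 [  25   12    5    4   19]] [[406.1 253.4]
 [395.2 254.2]
 [406.9 253.6]]
134 134 134 133 134 134 134 133 134 134 134 133 134 134 134 133 134 134 133 133 134 134 134 134 134 134 134 133 133 133 134 134 134 134 134 134 134 133 134 133 134 133
134 134 134 134 133 132 132 132 132 134 134 134 134 134 134 134 134 134 134 134 134 134 133 134 134 133 134 133 134 134 133 134 133 134 133 134 134 134 134 133 133 133
134 133 134 133 132 88 83 82 82 81 81 104 106 106 106 132 134 134 133 134 134 133 134 134 133 134 134 134 134 133 134 134 134 134 134 134 134 134 134 134
[... 1969 characters left out ...]
9 100 99 100 78 75 74 123 131 133 134 134 133
134 134 131 130 128 125 124 99 95 96 97 96 69 64 122 127 133 133 134 133 134 133 133 133 133 133 133 133 132 131 131 128 128 125 126 125 130 133 134 134 134 133
134 134 133 133 134 133 134 131 130 131 131 131 130 129 133 133 134 134 134 133 134 133 134 134 134 134 134 134 134 133 134 134 133 133 134 134 133 133 133 133 134 134
133 134 134 134 133 133 134 134 134 134 133 133 134 134 134 134 134 133 134 134 133 133 134 133 133 134 134 133 134 133 134 134 133 134 134 133 134 134 134 133 133 133
side [ 519.  -325.1   34. ]
side [ 478.5 -325.2   34. ]
side [ 518.9 -303.     0. ]
side [ 479.8 -301.3    0. ]
[ 508.9 -396.5   34. ] [ 480.6 -393.7   34. ]
```

```bash
cat >> h.py <<'E'
np.set_printoptions(precision=2,suppress=True)
YAW=-5.3; ORG=np.array([651.,72.,0])
def RO(): return R.from_euler('z',YAW,degrees=True)
def w(l): return ORG+RO().apply(l)
def loc(p): return RO().inv().apply(np.asarray(p)-ORG)
def tool(tilt): # tool x=org x, y=-org y, z down, tilted with hand to -x
    return RO()*R.from_euler('y',-tilt,degrees=True)*R.from_matrix(np.diag([1.,-1,-1]))
def down(yaw): # tool y direction at world angle yaw, pointing down
    a=np.radians(yaw);y=np.array([np.cos(a),np.sin(a),0]);z=np.array([0,0,-1.]);return R.from_matrix(np.c_[np.cross(y,z),y,z])
def go(p,r,frm=None):
    s=manip.observe();p0,r0=frm or (s["position"],R.from_quat(s["orientation"]))
    sh=r0.inv().apply(p-p0)/400;tu=(r0.inv()*r).as_rotvec()/2
    print("go",np.round(sh,4),np.round(tu,4),"mm",np.round(np.linalg.norm(p-p0)),"deg",np.round(np.degrees(2*np.linalg.norm(tu))))
def tcp(g,r): return np.asarray(g)+19*r.as_matrix()[:,2]
E
python3 - <<'E'
from h import *
s=manip.observe()
p=cams.camera_params("wrist");T=np.array(p["world_from_camera"]);r0=R.from_quat(s["orientation"])
print("cam in tool",r0.inv().apply(T[:3,3]-s["position"]),r0.inv().as_matrix()@T[:3,:3],p["camera_matrix"])
t=tool(40);print(t.as_matrix())
go(np.array([450,-230,300.]),tool(0))
P=tcp(w([12.3,-4.4,136]),t);print("grasp tcp",P); Q=P-t.as_matrix()[:,2]*120;print("pre",Q)
go(Q,t,(np.array([450,-230,300.]),tool(0)))
E
```

```text
cam in tool [  72.73    0.82 -177.96] [[-0.    0.96  0.28]
 [ 1.    0.    0.  ]
 [ 0.    0.28 -0.96]] [[398.18   0.   318.8 ]
 [  0.   398.18 237.36]
 [  0.     0.     1.  ]]
[[ 0.76 -0.09  0.64]
 [-0.07 -1.   -0.06]
 [ 0.64 -0.   -0.77]]
go [ 0.75 -0.55 -0.26] [-0.    0.    0.28] mm 387.0 deg 32.0
grasp tcp [675.    65.35 121.45]
pre [598.2   72.48 213.37]
go [ 0.3  -0.79  0.22] [0.   0.35 0.  ] mm 348.0 deg 40.0
```

```bash
cat >> h.py <<'E'
def tool(tilt): # tool x=-org x, y=org y (camera on the front side)
    return RO()*R.from_euler('y',-tilt,degrees=True)*R.from_matrix(np.diag([-1.,1,-1]))
E
python3 - <<'E'
from h import *
t=tool(40);print(t.as_matrix()); m=np.array([440,-230,300.])
go(m,down(5))
P=tcp(w([12.3,-4.4,136]),t); Q=P-t.as_matrix()[:,2]*120;print("pre",Q)
go(Q,t,(m,down(5)))
E
```

```text
[[-0.76  0.09  0.64]
 [ 0.07  1.   -0.06]
 [-0.64  0.   -0.77]]
go [ 0.73 -0.56 -0.26] [-0.  -0.  -0.6] mm 382.0 deg 69.0
pre [598.2   72.48 213.37]
go [0.72 0.46 0.22] [-0.24 -0.29 -0.67] mm 352.0 deg 88.0
```

```bash
python3 -m crank '[0.2,-0.15,-0.2,0,0,-0.1, 0.73,-0.56,-0.26,0,0,-0.6, 0.73,-0.56,-0.26,0,0,-0.6, 0.73,-0.56,-0.26,0,0,-0.6, 0.73,-0.56,-0.26,0,0,-0.6, 0.73,-0.56,-0.26,0,0,-0.6, 0.73,-0.56,-0.26,0,0,-0.6, 0.73,-0.56,-0.26,0,0,-0.6, 0.73,-0.56,-0.26,0,0,-0.6, 0.73,-0.56,-0.26,0,0,-0.6, 0.73,-0.56,-0.26,0,0,-0.6, 0.73,-0.56,-0.26,0,0,-0.6]'; python3 - <<'E'
from h import *
t=tool(40);P=tcp(w([12.3,-4.4,136]),t); Q=P-t.as_matrix()[:,2]*120
go(Q,t)
E
```

```text
clock: 1.3
position: [439.2, -230.6, 299.1]
orientation: [0.676, 0.737, -0.0, -0.0]
force: [-0.2, 0.6, -0.4]
gripper_width: 1.006
gripper_force: 0.0
go [0.72 0.46 0.21] [-0.24 -0.29 -0.67] mm 353.0 deg 88.0
```

```bash
python3 -m crank '[0.2,0.1,0.05,-0.05,-0.06,-0.13, 0.3,0.2,0.1,-0.1,-0.12,-0.27, 0.5,0.3,0.15,-0.18,-0.2,-0.45, 0.72,0.46,0.21,-0.24,-0.29,-0.67, 0.72,0.46,0.21,-0.24,-0.29,-0.67, 0.72,0.46,0.21,-0.24,-0.29,-0.67, 0.72,0.46,0.21,-0.24,-0.29,-0.67, 0.72,0.46,0.21,-0.24,-0.29,-0.67, 0.72,0.46,0.21,-0.24,-0.29,-0.67, 0.72,0.46,0.21,-0.24,-0.29,-0.67, 0.72,0.46,0.21,-0.24,-0.29,-0.67, 0.72,0.46,0.21,-0.24,-0.29,-0.67]' 50 40; python3 - <<'E'
from h import *
t=tool(40);P=tcp(w([12.3,-4.4,136]),t); Q=P-t.as_matrix()[:,2]*120
go(Q,t);go(P,t)
p=cams.camera_params("wrist");im=cams.read_camera("wrist");cv2.imwrite("pics/w1.png",im[:,:,::-1])
print(proj(p,w([12.3,-4.4,148])),proj(p,w([12.3,-4.4,129])),proj(p,w([-60,0,46])),manip.observe()["qpos"])
E
```

```text
clock: 2.5
position: [597.0, 72.1, 214.9]
orientation: [0.039, 0.94, -0.017, 0.34]
force: [-0.2, 0.6, 0.3]
gripper_width: 0.583
gripper_force: 0.0
go [0. 0. 0.] [ 0. -0.  0.] mm 2.0 deg 1.0
go [-0.   0.   0.3] [ 0. -0.  0.] mm 122.0 deg 1.0
[320.02 236.56] [320.12 215.14] [327.76  58.37] [ 0.06  0.27  2.09 -0.82  0.13 -0.65]
```

View pics/w1.png

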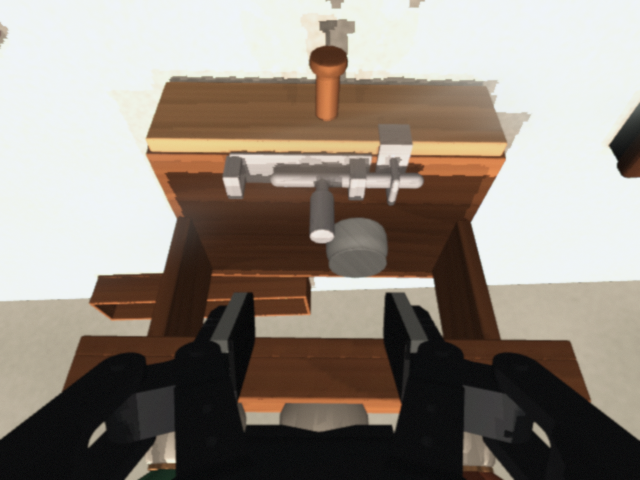

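The cap is at (321,237) against a predicted (320,237), and the drawer knob at (328,57) against (328,58), so the organiser pose holds. Joint 5 is near its lower limit, so I'll use a 30° tilt.

```bash
python3 - <<'E'
from h import *
t=tool(30);P=tcp(w([9.5,-4.2,131]),t); Q=P-t.as_matrix()[:,2]*70
go(Q,t);go(P,t,(Q,t));print(Q,P)
E
```

```text
go [-0.01  0.    0.14] [-0.    0.09  0.  ] mm 55.0 deg 10.0
go [0.   0.   0.17] [0. 0. 0.] mm 70.0 deg 0.0
[634.68  69.3  175.17] [669.53  66.06 114.55]
```

```bash
python3 -m crank '[0,0,0,0,0.045,0, 0,0,0,0,0.09,0, 0,0,0.07,0,0.09,0, -0.01,0,0.14,0,0.09,0, -0.01,0,0.14,0,0.09,0, -0.01,0,0.14,0,0.09,0]' 46 40; python3 - <<'E'
from h import *
t=tool(30);P=tcp(w([9.5,-4.2,131]),t); 
go(P,t);print(manip.observe()["qpos"])
E
```

```text
clock: 3.15
position: [636.0, 69.7, 174.5]
orientation: [0.04, 0.966, -0.013, 0.253]
force: [-0.0, 0.2, 1.1]
gripper_width: 0.54
gripper_force: 0.0
go [ 0.   -0.    0.17] [-0.   -0.01  0.  ] mm 69.0 deg 1.0
[ 0.03  0.39  1.93 -0.2   0.32 -1.28]
```

```bash
python3 -m crank '[0,0,0.05,0,-0.01,0, 0,0,0.1,0,-0.01,0, 0,0,0.14,0,-0.01,0, 0,0,0.17,0,-0.01,0, 0,0,0.172,0,-0.01,0, 0,0,0.172,0,-0.01,0]'; python3 - <<'E'
from h import *
t=tool(30);P=tcp(w([9.5,-4.2,131]),t); 
go(P,t);s=manip.observe();print(s["qpos"],s["force"])
p=cams.camera_params("wrist");im=cams.read_camera("wrist");cv2.imwrite("pics/w2.png",im[:,:,::-1])
print(proj(p,w([12.3,-4.4,148])))
E
```

```text
clock: 3.75
position: [669.6, 66.8, 115.7]
orientation: [0.039, 0.964, -0.014, 0.264]
force: [-0.5, -0.5, 0.3]
gripper_width: 0.538
gripper_force: 0.0
go [ 0. -0.  0.] [-0.    0.01  0.01] mm 1.0 deg 1.0
[ 0.03  0.52  1.92 -0.34  0.18 -1.14] [-0.53 -0.48  0.25]
[317.22 328.02]
```

View pics/w2.png

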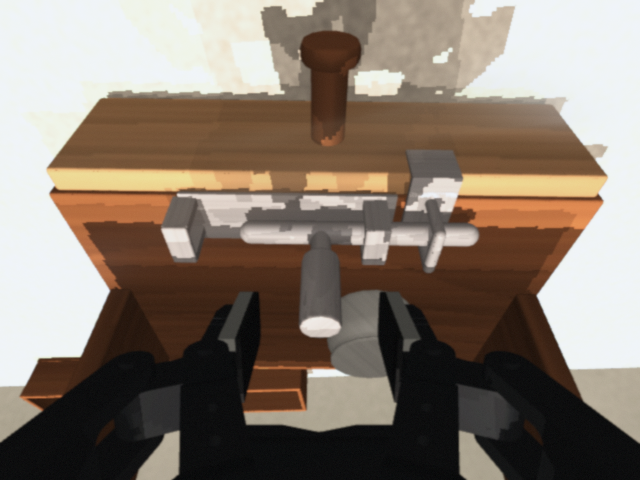

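Wrist view: the bolt knob's cap is at (320,326), centred between the pads (250 and 390). Closing now and drawing the bolt.

```bash
python3 -m crank '[0,0,0,0,0,0, 0,0,0,0,0,0, 0,0,0,0,0,0, 0,0,0,0,0,0, 0,0,0,0,0,0, 0,-0.015,0,0,0,0, 0,-0.035,0,0,0,0, 0,-0.055,0,0,0,0, 0,-0.075,0,0,0,0, 0,-0.09,0,0,0,0, 0,-0.1,0,0,0,0, 0,-0.1,0,0,0,0]' 5 50; python3 - <<'E'
from h import *
s=manip.observe();print(s["force"],loc(s["position"]),loc(s["position"]-19*R.from_quat(s["orientation"]).as_matrix()[:,2]))
E
```

```text
clock: 5.0
position: [666.3, 26.6, 115.5]
orientation: [0.04, 0.964, -0.014, 0.264]
force: [-3.6, -1.4, 2.2]
gripper_width: 0.058
gripper_force: 1.8
[-3.57 -1.4   2.21] [ 19.4  -43.82 115.48] [  9.73 -43.81 131.83]
```

```bash
python3 - <<'E'
from h import *
p=cams.camera_params("wrist");im=cams.read_camera("wrist");cv2.imwrite("pics/w3.png",im[:,:,::-1])
E
```

```text
(no output)
```

View pics/w3.png

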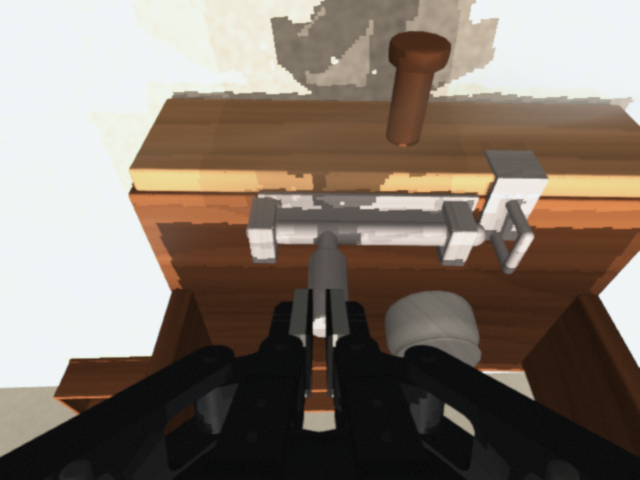

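The rod is out of the keeper, but the fingers shut in front of the knob rather than round it. By this view the pads seem to end about 40 mm short of the reported TCP, so I'll check that against the first side picture.

```bash
python3 - <<'E'
from h import *
s=cams.camera_params("side")
P=np.array([277.24,-559.8,195.0]);r=R.from_quat([.97369,.22787,0,0])
for z in (0,-13,-40,-53):
  for y in (-43,43): print(z,y,proj(s,P+r.apply([0,y,z])))
g=cv2.imread('pics/side0.png')[85:140,385:435].mean(2).astype(int)
for i,row in enumerate(g[20:50]):print(105+i,*row)
im=cams.read_camera("side");cv2.imwrite("pics/side1.png",im[:,:,::-1])
q=manip.observe();print("tcp now",proj(s,q["position"]),proj(s,q["position"]-40*R.from_quat(q["orientation"]).as_matrix()[:,2]))
c=cv2.resize(im[240:340,190:310,::-1],(720,600),interpolation=cv2.INTER_CUBIC);cv2.imwrite("pics/c3.png",c)
E
```

```text
0 -43 [414.08 147.1 ]
0 43 [398.74 137.21]
-13 -43 [414.49 143.06]
-13 43 [399.05 133.3 ]
-40 -43 [415.35 134.55]
-40 43 [399.71 125.06]
-53 -43 [415.78 130.38]
-53 43 [400.03 121.03]
105 55 55 51 49 50 52 52 53 40 27 24 24 21 23 22 25 21 24 24 21 21 22 25 21 20 26 26 32 24 22 23 25 24 21 22 22 27 25 34 37 32 24 27 47 43 36 34 32 31 26
106 52 53 50 49 50 50 51 53 51 55 45 26 21 22 24 20 23 36 26 20 21 23 23 22 23 24 21 26 23 22 20 17 37 30 26 23 25 27 26 24 26 26 27 48 43 34 34 33 32 26
107 50 50 49 50 51 53 52 51 53 54 53 27 24 22 20 25 25 26 25 23 39 45 37 26 21 22 22 28 24 23 22 31 52 39 22 20 26 27 30 30 28 27 27 46 44 38 33 31 36 29
108 47 51 50 49 52 52 52 52 54 54 53 33 22 20 24 26 25 24 38 41 53 54 51 37 22 23 24 25 27 22 30 46 41 31 21 21 28 24 26 29 26 24 26 48 50 36 32 32 33 30
109 50 51 51 50 53 51 51 52 51 54 53 40 23 24 25 25 27 27 42 42 52 52 50 49 44 32 22 25 27 25 27 25 30 24 20 22 27 25 25 27 26 28 22 56 55 37 34 33 34 29
110 49 51 50 51 52 53 52 53 55 53 52 51 49 58 26 26 25 28 25 29 53 52 51 49 50 38 23 23 27 28 29 28 27 22 23 22 23 26 29 26 25 22 27 55 54 36 33 3
[... 3043 characters left out ...]
47 59 58 55 56 57 56 53 49 52 53 50 40 33 32
131 55 55 53 50 51 54 54 54 53 52 53 54 53 54 53 53 56 51 52 52 52 50 56 55 51 50 55 54 45 65 77 77 77 78 67 63 61 58 56 58 56 55 53 51 49 50 50 39 35 34
132 55 53 51 51 51 52 54 53 53 51 51 54 55 54 54 55 56 53 52 53 53 50 55 55 49 52 54 53 53 53 65 57 60 55 55 57 59 58 56 58 58 55 54 52 50 54 50 45 34 34
133 56 53 50 52 52 53 55 56 53 53 52 55 55 55 55 55 54 54 52 52 50 52 55 54 51 52 53 54 53 54 54 41 53 55 56 58 58 57 56 56 57 54 53 50 51 51 49 47 37 35
134 55 52 50 52 51 54 55 53 52 52 53 53 52 55 56 57 56 52 51 50 51 53 54 55 51 54 54 52 54 53 52 38 52 53 57 58 59 58 57 56 58 54 53 50 50 50 50 48 37 35
tcp now [255.34 284.57] [263.04 272.88]
```

View pics/c3.png

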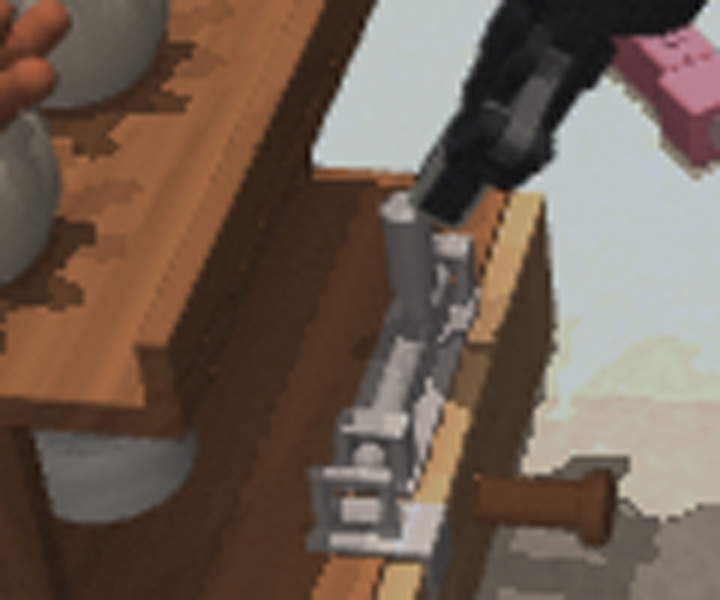

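The side view confirms it: the real fingertips are at about (263,276), 37–40 mm behind the reported TCP, and the first side picture shows the same offset (open tips near −50). I'll add 37 mm to the tool length from here on. The bolt did come back with the fingers, so next I measure the knob and grip it properly.

```bash
cat >> h.py <<'E'
OFF=56 # reported TCP to the real grasp point (tips 37 mm short of TCP)
def tcp(g,r): return np.asarray(g)+OFF*r.as_matrix()[:,2]
def grasp():
    s=manip.observe();return s["position"]-OFF*R.from_quat(s["orientation"]).as_matrix()[:,2]
E
python3 - <<'E'
from h import *
s=cams.camera_params("side")
print("knob",loc(plane(s,((400.5)/6-.5+190,207.5/6-.5+240),148)))
t=tool(30);P=tcp(w([9.5,-43.5,131]),t);go(P,t);print(loc(grasp()),manip.observe()["qpos"])
E
```

```text
knob [ 13.27 -40.28 148.  ]
go [0.   0.   0.09] [-0.    0.01  0.01] mm 38.0 deg 1.0
[ -9.1  -43.51 163.63] [-0.05  0.51  1.94 -0.14  0.16 -1.4 ]
```

```bash
python3 -m crank '[0,0,-0.05,0,0,0, 0,0,-0.05,0,0,0, 0,0.004,-0.05,0,0,0, 0,0.006,-0.05,0,0,0, 0,0.006,-0.05,0,0,0, 0,0.006,-0.05,0,0,0, 0,0.006,-0.02,0,0,0, 0,0.006,0.02,0,0,0, 0,0.006,0.05,0,0,0, 0,0.006,0.075,0,0,0, 0,0.006,0.092,0,0,0, 0,0.006,0.092,0,0,0]' 42 50; python3 - <<'E'
from h import *
s=manip.observe();print(s["force"],loc(grasp()),s["qpos"])
E
python3 -m crank '[0,0,0,0,0,0, 0,0,0,0,0,0, 0,0,0,0,0,0, 0,0,0,0,0,0, 0,0,0,0,0,0, 0,0,0,0,0,0]' 5 50
```

```text
clock: 6.3
position: [685.4, 27.5, 82.7]
orientation: [0.039, 0.964, -0.014, 0.263]
force: [0.0, 0.0, -0.1]
gripper_width: 0.493
gripper_force: 0.0
[ 0.02  0.03 -0.09] [  9.91 -41.11 130.91] [-0.05  0.58  1.91 -0.21  0.12 -1.33]
clock: 6.9
position: [685.3, 27.6, 84.3]
orientation: [0.039, 0.964, -0.014, 0.264]
force: [-4.5, 1.2, 6.3]
gripper_width: 0.198
gripper_force: 49.5
```

```bash
python3 -m crank '[0,-0.006,0,0,0,0, 0,-0.012,0,0,0,0, 0,-0.017,0,0,0,0, 0,-0.017,0,0,0,0, 0,-0.017,0,0,0,0]'; python3 - <<'E'
from h import *
print(loc(grasp()))
E
```

```text
clock: 7.4
position: [685.0, 23.6, 84.2]
orientation: [0.038, 0.964, -0.013, 0.265]
force: [-1.4, 24.3, 3.6]
gripper_width: 0.197
gripper_force: 49.9
[  9.7  -45.15 132.39]
```

```bash
python3 -m crank '[0,-0.012,0,0,0,0, 0,-0.012,0,0,0,0, 0,-0.012,0,0,0,0, 0,-0.012,0,0,0,0, 0,-0.012,-0.08,0,0,0, 0,-0.012,-0.17,0,0,0, 0,-0.012,-0.25,0,0,0, 0,-0.012,-0.25,0,0,0]' 46 50; python3 - <<'E'
from h import *
t=tool(15);P=tcp(w([-36,0,46]),t);Q=P-90*t.as_matrix()[:,2];go(Q,t);go(P,t,(Q,t));print(loc(grasp()),manip.observe()["qpos"])
E
```

```text
clock: 8.2
position: [633.5, 20.8, 173.7]
orientation: [0.039, 0.963, -0.014, 0.266]
force: [-0.4, -0.0, -0.7]
gripper_width: 0.539
gripper_force: 0.0
go [0.19 0.13 0.16] [-0.    0.14  0.01] mm 113.0 deg 16.0
go [-0.    0.    0.23] [0. 0. 0.] mm 90.0 deg 0.0
[-41.49 -52.62 221.69] [-0.06  0.38  1.97 -0.06  0.26 -1.5 ]
```

```bash
python3 -m crank '[0.06,0.04,0.03,0,0.05,0, 0.13,0.09,0.08,0,0.1,0.01, 0.19,0.13,0.16,0,0.14,0.01, 0.19,0.13,0.16,0,0.14,0.01, 0.19,0.13,0.16,0,0.14,0.01]' 50; python3 - <<'E'
from h import *
t=tool(15);P=tcp(w([-36,0,46]),t);go(P,t);print(loc(grasp()),manip.observe()["qpos"])
s=cams.camera_params("wrist");im=cams.read_camera("wrist");cv2.imwrite("pics/w4.png",im[:,:,::-1])
print(proj(s,w([-62,0,46])),proj(s,w([12,-45,148])))
E
```

```text
clock: 8.7
position: [605.4, 74.6, 75.0]
orientation: [0.05, 0.991, -0.006, 0.127]
force: [-0.2, 0.1, -0.3]
gripper_width: 0.58
gripper_force: 0.0
go [-0.01  0.    0.22] [-0. -0. -0.] mm 87.0 deg 1.0
[-59.79  -1.61 129.18] [ 0.03  0.54  1.9  -0.07  0.45 -1.38]
[322.22 216.23] [212.21 503.07]
```

View pics/w4.png

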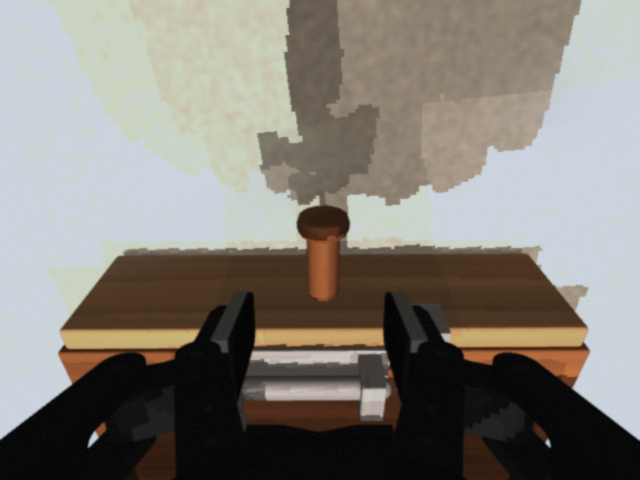

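The drawer knob's head is at (323,221) against a predicted (322,216), and the neck is centred between the fingers. Descending, gripping and pulling.

```bash
python3 -m crank '[0,0,0.08,0,0,0, -0.005,0,0.15,0,0,0, -0.006,0.003,0.2,0,0,0, -0.006,0.003,0.218,0,0,0, -0.006,0.003,0.218,0,0,0, -0.006,0.003,0.218,0,0,0, -0.006,0.003,0.218,0,0,0, -0.006,0.003,0.218,0,0,0, -0.006,0.003,0.218,0,0,0, -0.006,0.003,0.218,0,0,0]' 50; python3 - <<'E'
from h import *
print(loc(grasp()),manip.observe()["force"])
E
python3 -m crank '[0,0,0,0,0,0, 0,0,0,0,0,0, 0,0,0,0,0,0, 0,0,0,0,0,0, 0,0,0,0,0,0, 0,0,0,0,0,0, 0,0,0,0,0,0]' 8 60
python3 - <<'E'
from h import *
t=tool(10);g=loc(grasp());print(g,manip.observe()["qpos"])
go(tcp(w(g+[-70,0,0]),t),t);t0=tool(0);go(tcp(w(g+[-141,0,0]),t0),t0,(tcp(w(g+[-70,0,0]),t),t))
E
```

```text
clock: 9.75
position: [629.7, 73.7, -7.7]
orientation: [0.05, 0.991, -0.006, 0.127]
force: [0.1, 0.0, 0.6]
gripper_width: 0.584
gripper_force: 0.0
[-35.54  -0.28  46.53] [0.11 0.02 0.62]
clock: 10.45
position: [629.7, 74.4, -7.7]
orientation: [0.05, 0.991, -0.005, 0.127]
force: [-1.3, 6.6, 2.7]
gripper_width: 0.189
gripper_force: 58.5
[-35.62   0.44  46.44] [ 0.03  0.7   1.89 -0.1   0.3  -1.35]
go [ 0.18 -0.   -0.04] [ 0.    0.04 -0.  ] mm 74.0 deg 5.0
go [ 0.2   0.   -0.03] [0.   0.09 0.  ] mm 81.0 deg 10.0
```

```bash
python3 -m crank '[0.02,0,-0.005,0,0.004,0, 0.045,0,-0.011,0,0.01,0, 0.075,0,-0.018,0,0.016,0, 0.105,0,-0.025,0,0.023,0, 0.135,0,-0.031,0,0.03,0, 0.16,0,-0.037,0,0.036,0, 0.18,0,-0.04,0,0.04,0]'
python3 - <<'E'
from h import *
g=loc(grasp());print(g,manip.observe()["force"],manip.observe()["qpos"])
t0=tool(0);go(tcp(w([-175.5,0.4,46.5]),t0),t0)
E
```

```text
clock: 11.15
position: [558.0, 81.4, -9.0]
orientation: [0.05, 0.995, -0.003, 0.09]
force: [1.7, 0.6, 21.4]
gripper_width: 0.187
gripper_force: 60.6
[-103.52    0.75   46.11] [ 1.72  0.56 21.4 ] [ 0.04  0.66  2.01 -0.08  0.3  -1.36]
go [ 0.2  -0.   -0.04] [ 0.    0.09 -0.  ] mm 82.0 deg 10.0
```

```bash
python3 -m crank '[0.02,0,-0.006,0,0.009,0, 0.05,0,-0.014,0,0.022,0, 0.08,0,-0.021,0,0.036,0, 0.11,0,-0.027,0,0.05,0, 0.14,0,-0.033,0,0.064,0, 0.17,0,-0.039,0,0.078,0, 0.19,0,-0.042,0,0.087,0, 0.197,0,-0.042,0,0.09,0, 0.197,0,-0.042,0,0.09,0]'
python3 - <<'E'
from h import *
g=loc(grasp());print(g,manip.observe()["force"],manip.observe()["qpos"])
E
```

```text
clock: 12.05
position: [475.8, 89.3, -7.8]
orientation: [0.051, 0.999, 0.001, -0.003]
force: [0.1, 5.2, -9.7]
gripper_width: 0.188
gripper_force: 59.6
[-175.74    0.97   48.16] [ 0.06  5.25 -9.73] [ 0.05  0.62  2.07  0.01  0.45 -1.43]
```

```bash
python3 -m crank '[0,0,0,0,0,0, 0,0,0,0,0,0, 0,0,0,0,0,0, 0,0,0,0,0,0, 0,0,-0.06,0,0,0, 0,0,-0.15,0,0,0, 0,0,-0.25,0,0,0, 0,0,-0.35,0,0,0, 0,0,-0.35,0,0,0]' 50
python3 - <<'E'
from h import *
r=down(-2.9);go(tcp([497,-356,160],r),r)
im=cams.read_camera("side");cv2.imwrite("pics/side2.png",im[:,:,::-1])
s=cams.camera_params("side");h=cv2.cvtColor(im,cv2.COLOR_RGB2HSV)
print("head end pred",proj(s,w([-202,0,46])),proj(s,w([-142-12,137,78])),proj(s,w([-142-12,-137,78])))
t=tool(0);
E
```

```text
clock: 12.95
position: [478.9, 89.0, 136.7]
orientation: [0.051, 0.999, 0.001, 0.001]
force: [0.8, 0.7, -0.3]
gripper_width: 0.584
gripper_force: 0.0
go [-0.16 -1.1   0.08] [0.   0.   0.76] mm 447.0 deg 87.0
head end pred [354.9 329.6] [324.71 368.93] [338.62 275.86]
```

```bash
python3 -m crank '[-0.01,-0.08,0,0,0,0.06, -0.03,-0.2,0,0,0,0.13, -0.06,-0.5,0,0,0,0.35, -0.12,-0.9,0.04,0,0,0.6, -0.14,-0.98,0.06,0,0,0.76, -0.14,-0.98,0.06,0,0,0.76, -0.14,-0.98,0.06,0,0,0.76, -0.14,-0.98,0.06,0,0,0.76, -0.14,-0.98,0.06,0,0,0.76, -0.14,-0.98,0.06,0,0,0.76, -0.14,-0.98,0.06,0,0,0.76, -0.14,-0.98,0.06,0,0,0.76]' 70
python3 - <<'E'
from h import *
r=down(-2.9);go(tcp([497,-356,160],r),r)
p=cams.camera_params("wrist");im=cams.read_camera("wrist");cv2.imwrite("pics/w5.png",im[:,:,::-1])
g=im.mean(2).astype(int);d=np.array([.05,.9987,0]);n=np.array([.9987,-.05,0]);c=np.array([497,-352,0.])
for a,b in[(50,21),(50,-21),(16,14),(16,-14),(-50,14),(-50,-14),(0,0),(33,0)]:print(a,b,proj(p,c+a*d+b*n+[0,0,34]))
for v in range(0,480,16):print(v,*g[v,::16])
E
```

```text
clock: 14.2
position: [492.0, -306.5, 105.7]
orientation: [0.725, 0.688, -0.001, -0.004]
force: [0.4, 0.3, -1.1]
gripper_width: 0.818
gripper_force: 0.0
go [-0.12  0.02  0.  ] [-0. -0. -0.] mm 50.0 deg 0.0
50 21 [361.7  227.73]
50 -21 [296.95 227.79]
16 14 [349.9  276.63]
16 -14 [308.27 276.63]
-50 14 [348.15 362.26]
-50 -14 [309.2 362.2]
0 0 [328.97 298.45]
33 0 [329.19 252.64]
0 159 159 89 89 91 86 90 117 105 104 98 102 106 107 99 107 101 101 105 99 103 136 163 160 164 162 163 162 167 167 167 166 167 166 168 166 167 167 166 168
16 155 159 156 93 84 84 120 125 108 102 105 35 33 101 103 103 103 100 102 99 97 96 103 163 164 163 167 103 130 160 168 166 167 165 166 167 167 165 167 165
32 82 157 156 161 158 88 120 119 104 104 41 37 38 32 103 103 99 100 101 100 100 96 102 105 164 163 85 126 130 130 165 169 165 166 168 164 166 164 167 164
48 19 63 52 17 75 156 136 120 125 99 36 35 38 37 15 99 100 105 104 131 103 104 101 105 107 97 126 127 125 130 118 164 167 167 167 164 165 166 166 163
64 58 64 65 68 14 15 164 167 117 81 36 36 38 31 18 106 96 102 103 102 99 101 102 102 94 28 89 127 125 110
[... 2818 characters left out ...]
1 158 162 159 169 167 166 167 168 168 167 168 4 4 8 7 6 163 167 7 2 8 24 22 39
384 166 166 167 8 4 5 5 4 5 6 6 4 7 3 168 167 167 160 164 167 167 168 167 168 168 166 165 4 4 8 2 4 5 4 3 4 6 7 37 65
400 166 165 4 2 4 4 2 6 9 2 6 0 3 161 168 167 168 168 166 168 167 167 165 166 122 116 95 26 4 4 2 2 7 3 3 0 3 4 3 165
416 145 5 6 7 5 9 7 7 8 5 6 5 4 5 167 167 166 168 166 167 166 166 166 96 72 72 72 3 5 6 3 5 4 7 7 9 6 5 5 3
432 4 2 5 4 9 7 7 11 5 2 5 2 4 1 161 168 6 6 6 3 39 6 8 3 4 150 72 3 4 3 5 14 18 6 6 8 2 4 9 4
448 6 4 6 5 7 8 4 28 114 6 7 2 9 6 5 2 4 3 4 2 3 6 4 5 6 2 4 6 8 4 2 87 167 9 8 8 7 4 1 7
464 5 3 3 3 4 3 5 17 16 17 4 4 3 1 0 3 5 4 6 7 6 7 4 6 5 0 3 9 6 7 9 165 167 167 3 5 3 1 1 4
```

```bash
python3 - <<'E'
from h import *
im=cv2.imread("pics/w5.png")[:,:,::-1];p=cams.camera_params("wrist");g=im.mean(2)
for v in (215,220,225,230,235,240,250,258,262,266,270,276,282,290,310,330,345,352,358,362,366):
    x=np.where(g[v,280:400]<148)[0];print(v,(x.min()+280,x.max()+280) if len(x) else None, end=" | ")
for v,z in((235,34),(250,34),(290,34),(345,34)):
    x=np.where(g[v,280:400]<148)[0]; a=plane(p,(x.min()+280-.5,v),z);b=plane(p,(x.max()+280+.5,v),z);print(v,a,b,b[0]-a[0])
for u in (310,325,340,352):print(u,[int(k) for k in g[205:228:1,u]],[int(k) for k in g[350:372,u]])
E
```

```text
215 (np.int64(280), np.int64(361)) | 220 (np.int64(280), np.int64(363)) | 225 (np.int64(284), np.int64(364)) | 230 (np.int64(293), np.int64(364)) | 235 (np.int64(300), np.int64(364)) | 240 (np.int64(300), np.int64(364)) | 250 (np.int64(300), np.int64(364)) | 258 (np.int64(300), np.int64(363)) | 262 (np.int64(301), np.int64(363)) | 266 (np.int64(304), np.int64(359)) | 270 (np.int64(311), np.int64(353)) | 276 (np.int64(311), np.int64(353)) | 282 (np.int64(311), np.int64(353)) | 290 (np.int64(311), np.int64(352)) | 310 (np.int64(311), np.int64(352)) | 330 (np.int64(311), np.int64(351)) | 345 (np.int64(312), np.int64(351)) | 352 (np.int64(315), np.int64(347)) | 358 None | 362 None | 366 None | 235 [ 480.02 -305.97   34.  ] [ 522.41 -308.02   34.  ] 42.38579169183288
250 [ 479.37 -316.26   34.  ] [ 522.22 -318.32   34.  ] 42.85587434428629
290 [ 485.02 -345.18   34.  ] [ 513.56 -346.53   34.  ] 28.535913844850654
345 [ 483.37 -387.47   34.  ] [ 511.73 -388.79   34.  ] 28.36574010935692
310 [100, 101, 99, 88, 51, 23, 12, 14, 13, 10, 11, 9, 8, 7, 8, 11, 10, 8, 10, 5, 6, 7, 4] [164, 165, 165, 167, 167, 165, 166, 167, 166, 166, 167, 165, 166, 166, 168, 168, 167, 167, 168, 167, 168, 168]
325 [99, 99, 97, 88, 58, 33, 28, 31, 29, 29, 31, 37, 40, 20, 7, 8, 8, 5, 7, 6, 10, 7, 8] [86, 87, 116, 155, 164, 167, 166, 165, 165, 165, 164, 164, 164, 162, 164, 166, 166, 166, 166, 169, 167, 168]
340 [103, 103, 103, 93, 61, 36, 27, 28, 25, 27, 32, 39, 33, 12, 6, 5, 8, 7, 4, 5, 8, 7, 6] [99, 97, 122, 157, 167, 166, 167, 169, 168, 167, 166, 167, 166, 166, 166, 165, 166, 166, 167, 167, 166, 166]
352 [98, 99, 96, 86, 51, 18, 5, 5, 5, 4, 4, 0, 5, 0, 4, 6, 4, 6, 6, 5, 6, 15, 19] [167, 166, 167, 167, 167, 166, 166, 167, 167, 167, 167, 166, 167, 167, 166, 166, 165, 166, 167, 167, 168, 168]
```

Sizes agree with the task (head 42.4 mm, handle 28.4 mm). The torch centre is (499.5, −344), its axis 2.5° off world y. Going above it and then down.

```bash
python3 - <<'E'
from h import *
r=down(-2.5);Q=tcp([499.3,-348,80],r);P=tcp([499.3,-348,23],r);go(Q,r);go(P,r)
E
```

```text
go [-0.1   0.02  0.2 ] [-0. -0. -0.] mm 92.0 deg 1.0
go [-0.1   0.03  0.35] [-0. -0. -0.] mm 145.0 deg 1.0
```

```bash
python3 - <<'E'
from h import *
np.set_printoptions(precision=4,suppress=True)
r=down(-2.5);P=tcp([499.3,-348,23],r);s=manip.observe();r0=R.from_quat(s["orientation"]);print(r0.inv().apply(P-s["position"])/400,(r0.inv()*r).as_rotvec()/2)
E
python3 -m crank '[-0.06,0.015,0,0,0,0, -0.103,0.025,0.08,0,0,0, -0.103,0.025,0.16,0,0,0, -0.103,0.025,0.22,0,0,0, -0.103,0.025,0.22,0,0,0]' 62
python3 - <<'E'
from h import *
np.set_printoptions(precision=4,suppress=True)
r=down(-2.5);P=tcp([499.3,-348,23],r);s=manip.observe();r0=R.from_quat(s["orientation"]);print(r0.inv().apply(P-s["position"])/400,(r0.inv()*r).as_rotvec()/2,grasp())
E
```

```text
[-0.1042  0.0253  0.3468] [-0.0033 -0.0016 -0.0029]
clock: 14.75
position: [498.6, -346.7, 15.6]
orientation: [0.724, 0.69, -0.001, -0.006]
force: [0.3, 0.0, 0.6]
gripper_width: 0.728
gripper_force: 0.0
[-0.0038  0.0031  0.1215] [-0.0049 -0.0029 -0.0026] [ 499.1478 -347.0773   71.6186]
```

```bash
python3 -m crank '[0,0,0.05,-0.003,-0.002,-0.003, -0.003,0.002,0.09,-0.005,-0.003,-0.003, -0.003,0.002,0.11,-0.005,-0.003,-0.003, -0.003,0.002,0.12,-0.005,-0.003,-0.003, -0.003,0.002,0.12,-0.005,-0.003,-0.003]'
python3 -m crank '[0,0,0,0,0,0, 0,0,0,0,0,0, 0,0,0,0,0,0, 0,0,0,0,0,0, 0,0,0,0,0,0, 0,0,0,0,0,0, 0,0,0,0,0,0]' 10 50
python3 - <<'E'
from h import *
print(grasp())
E
```

```text
clock: 15.25
position: [500.8, -349.2, -28.6]
orientation: [0.723, 0.691, 0.0, 0.003]
force: [-0.9, -0.2, 0.5]
gripper_width: 0.724
gripper_force: 0.0
clock: 15.95
position: [500.9, -349.5, -28.1]
orientation: [0.723, 0.691, 0.0, 0.004]
force: [-1.6, 1.5, 6.3]
gripper_width: 0.322
gripper_force: 50.2
[ 500.61 -349.19   27.91]
```

```bash
python3 -m crank '[0,0,-0.02,0,0,0, 0,0,-0.08,0,0,0, 0,0,-0.17,0,0,0, 0,0,-0.28,0,0,0, 0,0,-0.32,0,0,0, 0,0,-0.32,0,0,0]'
python3 - <<'E'
from h import *
r=down(-5.3);Q=tcp(w([-75,-5,155]),r);go(Q,r);print(w([-75,-5,155]),grasp(),manip.observe()["qpos"])
E
```

```text
clock: 16.55
position: [500.9, -349.4, 102.0]
orientation: [0.723, 0.691, 0.001, 0.006]
force: [-0.6, -0.7, -2.7]
gripper_width: 0.315
gripper_force: 49.7
go [1.07 0.14 0.  ] [0.   0.   0.02] mm 430.0 deg 3.0
[575.86  73.95 155.  ] [ 500.42 -348.95  158.04] [-0.72  0.57  1.7   0.    0.86 -0.67]
```

```bash
python3 -m crank '[0.03,0,0,0,0,0, 0.1,0.01,0,0,0,0, 0.2,0.03,0,0,0,0.01, 0.3,0.04,0,0,0,0.01, 0.4,0.05,0,0,0,0.01, 0.5,0.07,0,0,0,0.02, 0.6,0.08,0,0,0,0.02, 0.7,0.09,0,0,0,0.02, 0.8,0.105,0,0,0,0.02, 0.88,0.115,0,0,0,0.02, 0.92,0.12,0,0,0,0.02, 0.92,0.12,0,0,0,0.02]'
python3 - <<'E'
from h import *
np.set_printoptions(precision=3,suppress=True)
r=down(-5.3);Q=tcp(w([-75,-5,155]),r);go(Q,r)
im=cams.read_camera("top");cv2.imwrite("pics/top2.png",im[:,:,::-1])
E
```

```text
clock: 17.75
position: [563.6, 18.8, 96.5]
orientation: [0.736, 0.677, -0.0, 0.002]
force: [-0.3, -0.3, -1.8]
gripper_width: 0.32
gripper_force: 49.7
go [ 0.14   0.019 -0.007] [0.001 0.002 0.005] mm 57.0 deg 1.0
```

Above the drawer next, then checking height and drawer position with the wrist camera before lowering.

```bash
python3 -m crank '[0.05,0.007,-0.007,0,0.001,0.002, 0.1,0.014,-0.007,0,0.002,0.005, 0.135,0.019,-0.007,0,0.002,0.005, 0.14,0.019,-0.007,0,0.002,0.005, 0.14,0.019,-0.007,0,0.002,0.005]'
python3 - <<'E'
from h import *
np.set_printoptions(precision=3,suppress=True)
r=down(-5.3);Q=tcp(w([-75,-5,45]),r);go(Q,r);print(loc(grasp()))
p=cams.camera_params("wrist");im=cams.read_camera("wrist");cv2.imwrite("pics/w6.png",im[:,:,::-1])
for l in([-152,112,78],[-140,112,78],[-140,0,78],[-152,0,78],[-70,112,58],[-70,124,58],[-140,0,16],[0,0,80],[-75,45,144]):print(l,proj(p,w(l)))
E
```

```text
clock: 18.3
position: [576.5, 71.4, 100.1]
orientation: [0.74, 0.673, 0.002, 0.002]
force: [0.1, -0.6, -0.5]
gripper_width: 0.316
gripper_force: 49.6
go [ 0.006 -0.003  0.278] [ 0.002 -0.    -0.001] mm 111.0 deg 0.0
[-74.377  -7.465 156.124]
[-152, 112, 78] [141.749   9.296]
[-140, 112, 78] [168.608   9.243]
[-140, 0, 78] [191.884 247.504]
[-152, 0, 78] [169.085 247.598]
[-70, 112, 58] [324.236  19.712]
[-70, 124, 58] [324.261  -7.688]
[-140, 0, 16] [219.487 219.34 ]
[0, 0, 80] [458.472 247.576]
[-75, 45, 144] [313.7   179.704]
```

View pics/w6.png

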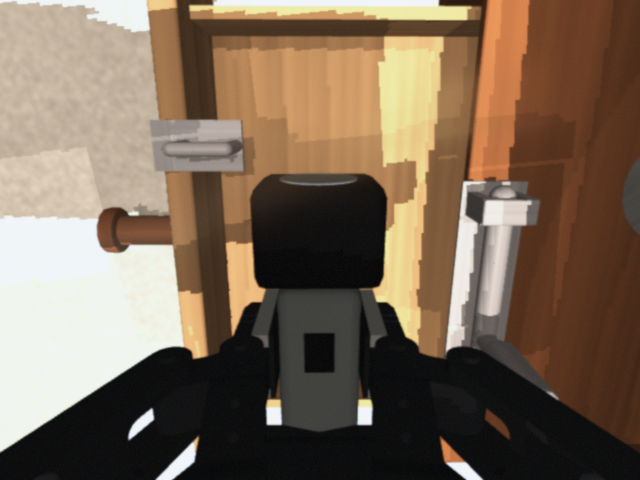

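The wrist view shows the torch held level over the open drawer (head at (318,230)). The drawer's front wall is at column 192 as predicted, and the staple at (200,147) is clear of the hand. Lowering it a little further back.

```bash
python3 -m crank '[-0.005,0.016,0.03,0,0,0, -0.01,0.016,0.07,0,0,0, -0.01,0.016,0.11,0,0,0, -0.01,0.016,0.15,0,0,0, -0.01,0.016,0.19,0,0,0, -0.01,0.016,0.225,0,0,0, -0.01,0.016,0.25,0,0,0, -0.01,0.016,0.262,0,0,0, -0.01,0.016,0.27,0,0,0, -0.01,0.016,0.274,0,0,0, -0.01,0.016,0.274,0,0,0]'
python3 - <<'E'
from h import *
print(loc(grasp()),manip.observe()["force"])
E
```

```text
clock: 19.45
position: [583.5, 67.4, -8.9]
orientation: [0.74, 0.673, 0.002, 0.002]
force: [-0.5, -0.0, -2.6]
gripper_width: 0.321
gripper_force: 49.6
[-67.1  -10.86  47.14] [-0.53 -0.01 -2.55]
```

```bash
python3 -m crank '[0,0,0.003,0,0,0, 0,0,0.005,0,0,0, 0,0,0.007,0,0,0, 0,0,0.007,0,0,0]'
```

```text
clock: 19.85
position: [583.4, 67.4, -11.8]
orientation: [0.74, 0.673, 0.002, 0.002]
force: [0.1, 0.4, -1.9]
gripper_width: 0.314
gripper_force: 49.6
```

```bash
python3 -m crank '[0,0,0.001,0,0,0, 0,0,0.002,0,0,0, 0,0,0.003,0,0,0, 0,0,0.003,0,0,0]'
```

```text
clock: 20.25
position: [584.0, 67.4, -12.1]
orientation: [0.74, 0.673, 0.002, 0.002]
force: [-1.4, 1.6, 9.6]
gripper_width: 0.319
gripper_force: 51.1
```

Contact with the floor at 9.6 N. Releasing and lifting.

```bash
python3 -m crank '[0,0,0,0,0,0, 0,0,0,0,0,0, 0,0,0,0,0,0, 0,0,0,0,0,0, 0,0,-0.03,0,0,0, 0,0,-0.08,0,0,0, 0,0,-0.16,0,0,0, 0,0,-0.25,0,0,0, 0,0,-0.35,0,0,0, 0,0,-0.35,0,0,0]' 46
python3 - <<'E'
from h import *
p=cams.camera_params("wrist");im=cams.read_camera("wrist");cv2.imwrite("pics/w7.png",im[:,:,::-1]);g=im.mean(2)
print(loc(grasp()),manip.observe()["qpos"])
c=[-67,-6];exp={}
for l in([-67-14,-56,50],[-67+14,-56,50],[-67-21,27,50],[-67+21,27,50],[-67,44,50]):print(l,proj(p,w(l)))
for v in(190,210,230,250,270,290):
    x=np.where(g[v,200:440]<45)[0]; print(v,(x.min()+200,x.max()+200,len(x)) if len(x) else None)
t=tool(0);Q=tcp(w([-230,0,150]),t);go(Q,t)
E
```

```text
clock: 21.25
position: [584.8, 67.5, 132.7]
orientation: [0.74, 0.673, 0.005, 0.005]
force: [-0.6, 0.3, -0.6]
gripper_width: 0.535
gripper_force: 0.0
[-67.17 -10.84 186.06] [ 0.    0.51  1.73 -0.    0.89  0.1 ]
[-81, -56, 50] [294.27 291.99]
[-53, -56, 50] [333.66 291.66]
[-88, 27, 50] [280.94 174.78]
[-46, 27, 50] [345.34 174.47]
[-67, 44, 50] [312.99 147.97]
190 (np.int64(286), np.int64(345), 60)
210 None
230 (np.int64(308), np.int64(322), 15)
250 None
270 (np.int64(208), np.int64(218), 9)
290 (np.int64(210), np.int64(224), 9)
go [ 0.03 -0.41  0.09] [ 0.    0.   -0.79] mm 168.0 deg 90.0
```

The torch lies where expected: head at columns 286–345 against a predicted 281–345. Re-gripping the drawer knob.

```bash
python3 - <<'E'
from h import *
np.set_printoptions(precision=3,suppress=True)
t=tool(0);Q=tcp(w([-176,0.5,140]),t);go(Q,t)
E

```

```text
go [ 0.028 -0.275  0.112] [ 0.004  0.004 -0.786] mm 119.0 deg 90.0
```

```bash
python3 -m crank '[0,-0.05,0,0,0,-0.06, 0.01,-0.13,0,0,0,-0.14, 0.02,-0.22,0,0,0,-0.21, 0.028,-0.275,0.03,0.004,0.004,-0.786, 0.028,-0.275,0.06,0.004,0.004,-0.786, 0.028,-0.275,0.09,0.004,0.004,-0.786, 0.028,-0.275,0.112,0.004,0.004,-0.786, 0.028,-0.275,0.112,0.004,0.004,-0.786, 0.028,-0.275,0.112,0.004,0.004,-0.786, 0.028,-0.275,0.112,0.004,0.004,-0.786, 0.028,-0.275,0.112,0.004,0.004,-0.786, 0.028,-0.275,0.112,0.004,0.004,-0.786]' 50
python3 - <<'E'
from h import *
np.set_printoptions(precision=3,suppress=True)
t=tool(0);Q=tcp(w([-176,0.8,47]),t);go(Q,t);print(loc(grasp()),manip.observe()["qpos"])
E

```

```text
clock: 22.5
position: [473.8, 88.9, 80.9]
orientation: [0.046, 0.999, 0.0, -0.003]
force: [0.6, -0.1, 1.1]
gripper_width: 0.588
gripper_force: 0.0
go [-0.006  0.001  0.225] [ 0.    -0.003  0.   ] mm 90.0 deg 0.0
[-177.588    0.455  136.916] [ 0.048  0.46   2.019  0.002  0.669 -1.432]
```

```bash
python3 -m crank '[0,0,0.05,0,0,0, -0.005,0,0.11,0,0,0, -0.006,0.001,0.17,0,0,0, -0.006,0.001,0.21,0,-0.003,0, -0.006,0.001,0.225,0,-0.003,0, -0.006,0.001,0.225,0,-0.003,0]' 50
python3 -m crank '[0,0,0,0,0,0, 0,0,0,0,0,0, 0,0,0,0,0,0, 0,0,0,0,0,0, 0,0,0,0,0,0, 0,0,0,0,0,0, 0,0,0,0,0,0]' 8 60
python3 - <<'E'
from h import *
np.set_printoptions(precision=3,suppress=True)
g=loc(grasp());print(g)
t=tool(10);A=tcp(w(g+[70,-.3,0]),t);go(A,t);t0=tool(16);go(tcp(w([-37,0.4,46.5]),t0),t0,(A,t))
E

```

```text
clock: 23.1
position: [475.8, 89.1, -9.1]
orientation: [0.048, 0.999, 0.0, -0.001]
force: [0.1, -0.2, 1.1]
gripper_width: 0.584
gripper_force: 0.0
clock: 23.8
position: [476.9, 89.2, -7.5]
orientation: [0.047, 0.999, 0.0, 0.001]
force: [0.3, 0.6, 6.3]
gripper_width: 0.191
gripper_force: 58.4
[-175.087    1.053   48.464]
go [-0.199 -0.001 -0.002] [ 0.    -0.086 -0.001] mm 80.0 deg 10.0
go [-0.181 -0.001  0.034] [-0.    -0.052  0.   ] mm 74.0 deg 6.0
```

```bash
python3 -m crank '[-0.02,0,0,0,-0.009,0, -0.05,0,0,0,-0.022,0, -0.08,0,-0.001,0,-0.035,0, -0.11,0,-0.001,0,-0.048,0, -0.14,0,-0.002,0,-0.061,0, -0.17,0,-0.002,0,-0.074,0, -0.199,-0.001,-0.002,0,-0.086,0]'
python3 - <<'E'
from h import *
np.set_printoptions(precision=3,suppress=True)
g=loc(grasp());print(g)
t=tool(16);go(tcp(w([-38,0.4,47]),t),t);go(tcp(w([-33.5,0.4,47]),t),t)
E

```

```text
clock: 24.5
position: [556.7, 81.5, -7.0]
orientation: [0.047, 0.995, -0.004, 0.088]
force: [-1.9, 5.9, 7.7]
gripper_width: 0.188
gripper_force: 59.8
[-104.57     0.702   48.15 ]
go [-0.178 -0.001  0.031] [ 0.    -0.052 -0.001] mm 72.0 deg 6.0
go [-0.189 -0.001  0.033] [ 0.    -0.052 -0.001] mm 77.0 deg 6.0
```

```bash
python3 -m crank '[-0.02,0,0.003,0,-0.006,0, -0.05,0,0.008,0,-0.014,0, -0.08,0,0.013,0,-0.023,0, -0.11,0,0.019,0,-0.032,0, -0.135,-0.001,0.024,0,-0.04,0, -0.155,-0.001,0.028,0,-0.046,0, -0.17,-0.001,0.03,0,-0.051,0, -0.178,-0.001,0.031,0,-0.052,0, -0.178,-0.001,0.031,0,-0.052,0]'
python3 - <<'E'
from h import *
print(loc(grasp()))
E
python3 -m crank '[-0.004,0,0.001,0,0,0, -0.007,0,0.002,0,0,0, -0.01,0,0.003,0,0,0, -0.01,0,0.003,0,0,0]'
python3 - <<'E'
from h import *
print(loc(grasp()))
E

```

```text
clock: 25.4
position: [629.7, 74.5, -6.1]
orientation: [0.046, 0.989, -0.006, 0.14]
force: [2.4, 2.7, 8.7]
gripper_width: 0.187
gripper_force: 61.3
[-37.01   0.46  47.71]
clock: 25.8
position: [630.9, 74.3, -6.2]
orientation: [0.046, 0.989, -0.006, 0.138]
force: [-16.3, 4.8, 22.9]
gripper_width: 0.192
gripper_force: 63.2
[-35.56   0.46  47.63]
```

Drawer shut against its stop (−16 N, knob back at its starting x). Releasing and going to the bolt knob.

```bash
python3 -m crank '[0.004,0,0,0,0,0, 0.004,0,0,0,0,0, 0.004,0,0,0,0,0, 0.004,0,0,0,0,0, 0.004,0,-0.04,0,0,0, 0.004,0,-0.12,0,0,0, 0.004,0,-0.22,0,0,0, 0.004,0,-0.3,0,0,0, 0.004,0,-0.35,0,0,0, 0.004,0,-0.35,0,0,0]' 50
python3 - <<'E'
from h import *
np.set_printoptions(precision=3,suppress=True)
t=tool(31);P=tcp(w([9.5,-44.5,131]),t);Q=P-t.as_matrix()[:,2]*90;go(Q,t);print(loc(grasp()))
p=cams.camera_params("side");im=cams.read_camera("side");cv2.imwrite("pics/side3.png",im[:,:,::-1])
a=cv2.cvtColor(cv2.imread("pics/side0.png"),cv2.COLOR_BGR2GRAY)[305:345,262:300];b=cv2.cvtColor(im,cv2.COLOR_RGB2GRAY)[305:345,262:300]
print("drawer diff",np.abs(a.astype(int)-b).mean(),np.abs(a.astype(int)-b).max())
E
```

```text
clock: 26.8
position: [592.4, 77.7, 130.5]
orientation: [0.046, 0.989, -0.006, 0.14]
force: [-0.0, 0.3, 0.8]
gripper_width: 0.588
gripper_force: 0.0
go [-0.143 -0.112 -0.036] [ 0.    -0.13  -0.001] mm 74.0 deg 15.0
[-74.422   0.206 184.27 ]
drawer diff 16.59934210526316 118
```

```bash
python3 - <<'E'
import cv2,numpy as np
for f in("side0","side3"):
    im=cv2.imread(f"pics/{f}.png")[312:336,266:300];h=cv2.cvtColor(im,cv2.COLOR_BGR2HSV)
    m=(h[...,0]<18)&(h[...,1]>110)&(h[...,2]>60);y,x=np.where(m);print(f,m.sum(),[ (312+r,266+np.where(m[r])[0].max()) for r in range(6,20) if m[r].any()])
E
python3 -m crank '[-0.04,-0.03,-0.02,0,-0.04,0, -0.09,-0.07,-0.036,0,-0.08,0, -0.143,-0.112,-0.036,0,-0.13,-0.001, -0.143,-0.112,-0.036,0,-0.13,-0.001, -0.143,-0.112,-0.036,0,-0.13,-0.001]' 44
python3 - <<'E'
from h import *
np.set_printoptions(precision=3,suppress=True)
t=tool(30);P=tcp(w([9.5,-44.5,131]),t);go(P,t);print(loc(grasp()),manip.observe()["qpos"])
p=cams.camera_params("wrist");im=cams.read_camera("wrist");cv2.imwrite("pics/w8.png",im[:,:,::-1])
u=proj(p,w([12.3,-45,148]));print(u)
x,y=int(u[0]),int(u[1]);g=im.min(2)
for v in range(y-20,y+24,4):print(v,*g[v,x-40:x+40:4])
E
```

```text
side0 243 [(318, np.int64(289)), (319, np.int64(291)), (320, np.int64(291)), (321, np.int64(291)), (322, np.int64(291)), (323, np.int64(291)), (324, np.int64(291)), (325, np.int64(290)), (326, np.int64(290)), (327, np.int64(290)), (328, np.int64(290)), (329, np.int64(290)), (330, np.int64(267)), (331, np.int64(270))]
side3 255 [(318, np.int64(289)), (319, np.int64(291)), (320, np.int64(291)), (321, np.int64(291)), (322, np.int64(291)), (323, np.int64(290)), (324, np.int64(290)), (325, np.int64(290)), (326, np.int64(290)), (327, np.int64(290)), (328, np.int64(290)), (329, np.int64(290)), (330, np.int64(271)), (331, np.int64(269))]
clock: 27.35
position: [638.0, 28.0, 155.0]
orientation: [0.045, 0.964, -0.012, 0.263]
force: [-0.1, 0.4, 0.5]
gripper_width: 0.512
gripper_force: 0.0
go [-0.008  0.001  0.215] [-0.     0.005  0.   ] mm 86.0 deg 1.0
[-37.338 -45.017 203.246] [-0.049  0.415  1.968 -0.1    0.226 -1.436]
[319.716 289.297]
269 21 23 24 22 26 22 44 79 91 86 88 84 79 75 53 22 24 23 23 23
273 25 23 25 24 24 21 51 85 90 85 86 84 81 73 57 22 24 23 23 23
277 25 21 23 23 22 21 50 87 89 85 95 88 82 73 60 24 23 21 24 23
281 22 21 21 21 19 24 58 102 193 228 230 221 202 106 61 23 24 21 21 22
285 23 22 21 22 22 22 66 225 229 227 224 221 223 221 103 19 24 21 23 22
289 23 23 21 22 19 21 91 227 220 216 213 214 214 215 143 19 24 22 24 24
293 22 20 21 26 21 21 22 178 193 192 191 196 195 186 40 21 21 22 19 22
297 23 21 22 23 22 22 19 20 75 145 168 128 88 24 19 22 23 21 21 21
301 23 23 23 20 22 23 25 24 22 22 23 24 22 24 22 23 22 21 21 20
305 23 23 24 25 19 23 22 24 21 21 24 23 22 21 23 22 22 24 23 24
309 24 25 25 26 25 24 22 23 22 22 26 24 25 23 24 22 24 23 26 23
```

The drawer knob is back at its original pixels, and the bolt knob's cap is at (321,288), matching y = −45. Approaching and gripping.

```bash
python3 -m crank '[-0.003,0,0.05,0,0.002,0, -0.006,0,0.1,0,0.003,0, -0.008,0.001,0.15,0,0.004,0, -0.008,0.001,0.19,0,0.004,0, -0.008,0.001,0.215,0,0.004,0, -0.008,0.001,0.215,0,0.004,0]'
python3 - <<'E'
from h import *
print(loc(grasp()),manip.observe()["qpos"])
E
python3 -m crank '[0,0,0,0,0,0, 0,0,0,0,0,0, 0,0,0,0,0,0, 0,0,0,0,0,0, 0,0,0,0,0,0, 0,0,0,0,0,0]' 5 50
```

```text
clock: 28.0
position: [685.1, 24.7, 82.4]
orientation: [0.044, 0.965, -0.012, 0.26]
force: [-1.3, 0.4, -0.6]
gripper_width: 0.515
gripper_force: 0.0
[ 10.17 -43.99 130.78] [-0.05  0.58  1.91 -0.16  0.13 -1.38]
clock: 28.6
position: [685.2, 24.3, 84.6]
orientation: [0.044, 0.964, -0.012, 0.261]
force: [-5.2, 2.0, 7.5]
gripper_width: 0.194
gripper_force: 49.5
```

```bash
python3 -m crank '[0,0.01,0,0,0,0, 0,0.025,0,0,0,0, 0,0.04,0,0,0,0, 0,0.055,0,0,0,0, 0,0.07,0,0,0,0, 0,0.085,0,0,0,0, 0,0.1,0,0,0,0, 0,0.112,0,0,0,0, 0,0.12,0,0,0,0, 0,0.12,0,0,0,0]'
python3 - <<'E'
from h import *
print(loc(grasp()),manip.observe()["qpos"])
E
```

```text
clock: 29.6
position: [689.8, 72.3, 84.5]
orientation: [0.044, 0.964, -0.012, 0.262]
force: [-3.6, 2.1, 5.3]
gripper_width: 0.2
gripper_force: 49.3
[ 10.32   3.89 132.86] [ 0.04  0.59  1.89 -0.43  0.16 -1.03]
```

```bash
python3 -m crank '[0,0.003,0,0,0,0, 0,0.006,0,0,0,0, 0,0.008,0,0,0,0, 0,0.008,0,0,0,0]'
python3 - <<'E'
from h import *
print(loc(grasp()))
E
```

```text
clock: 30.0
position: [689.9, 73.8, 84.6]
orientation: [0.045, 0.964, -0.013, 0.261]
force: [-4.1, -8.9, 7.3]
gripper_width: 0.197
gripper_force: 49.8
[ 10.33   5.5  132.95]
```

```bash
python3 -m crank '[0,0.002,0,0,0,0, 0,0.004,0,0,0,0, 0,0.004,0,0,0,0]'
python3 - <<'E'
from h import *
print(loc(grasp()))
E
python3 -m crank '[0,0,0,0,0,0, 0,0,0,0,0,0, 0,0,0,0,0,0, 0,0,0,0,0,0, 0,0,-0.06,0,0,0, 0,0,-0.15,0,0,0, 0,0,-0.25,0,0,0, 0,0,-0.4,0,0,0, 0,0,-0.4,0,0,0]' 46
python3 - <<'E'
from h import *
s=cams.camera_params("side");im=cams.read_camera("side");cv2.imwrite("pics/side4.png",im[:,:,::-1])
p=cams.camera_params("wrist");g=cams.read_camera("wrist");cv2.imwrite("pics/w9.png",g[:,:,::-1]);g=g.min(2).astype(int)
u=proj(p,w([12.3,5,148]));print("pred cap",u,proj(p,w([12.3,0,148])))
x,y=np.round(u).astype(int);m=g[y-25:y+25,x-40:x+40]>175;v,h=np.where(m);print("cap",h.mean()+x-40,v.mean()+y-25,m.sum())
a=cv2.imread("pics/side0.png")
d=np.abs(im[:,:,::-1].astype(int)-a).max(2)>60;n,l,st,ce=cv2.connectedComponentsWithStats(d.astype(np.uint8));print([ (r.tolist(),c.round().tolist()) for r,c in zip(st,ce) if 12<r[4]<50000])
E
```

```text
clock: 30.3
position: [689.9, 73.9, 84.6]
orientation: [0.046, 0.964, -0.014, 0.261]
force: [-5.2, -20.1, 9.9]
gripper_width: 0.19
gripper_force: 50.2
[ 10.33   5.67 133.  ]
clock: 31.2
position: [609.1, 84.9, 226.5]
orientation: [0.044, 0.964, -0.012, 0.264]
force: [0.1, 0.5, -0.5]
gripper_width: 0.537
gripper_force: 0.0
pred cap [313.65 235.15] [306.64 235.15]
cap 313.5207547169811 234.39999999999998 265
[([422, 0, 23, 10, 207], [433.0, 4.0]), ([542, 0, 98, 145, 7466], [600.0, 55.0]), ([487, 38, 12, 7, 58], [494.0, 41.0]), ([395, 86, 27, 15, 154], [408.0, 94.0]), ([499, 105, 8, 7, 44], [502.0, 108.0]), ([517, 128, 9, 17, 81], [521.0, 138.0]), ([637, 139, 3, 20, 38], [638.0, 149.0]), ([573, 157, 16, 41, 379], [579.0, 172.0]), ([276, 159, 116, 100, 3432], [321.0, 199.0]), ([349, 158, 37, 2, 70], [366.0, 158.0]), ([282, 158, 358, 322, 45634], [493.0, 338.0]), ([361, 162, 6, 6, 16], [363.0, 165.0]), ([634, 172, 6, 15, 25], [637.0, 180.0]), ([400, 211, 10, 4, 15], [404.0, 213.0]), ([326, 215, 16, 28, 319], [334.0, 231.0]), ([537, 222, 29, 29, 413], [549.0, 235.0]), ([573, 229, 40, 7, 53], [593.0, 233.0]), ([250, 283, 7, 4, 20], [253.0, 284.0]), ([248, 288, 8, 3, 14], [251.0, 289.0]), ([243, 336, 6, 5, 20], [245.0, 338.0]), ([555, 348, 30, 5, 72], [571.0, 351.0])]
```

Cap at (313.5,234), exactly the home prediction (313.7,235). The drawer is shut and the hand is clear, so I'm handing in.

```bash
python3 -c "
from rig import job;print(job.close_job())"
```

```text
the job is handed in; nothing more can be done
None
```

The job is handed in at about 31 s: the torch lies on the drawer floor, the drawer is shut against its stop, the bolt is fully home through the keeper, and the gripper has let go and is clear.

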